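# Start the bench grinder at its guarded starter

## Robot

A 6-joint arm with a two-finger parallel gripper is mounted at the origin on the work surface. World frame = base frame: x ahead of the robot, y to its left, z up, the work surface at z = 0. Lengths are in m, angles in rad, forces in N, time in s.
With the tool pointing down it reaches from about 0.375 to 0.9 m from the base axis. Payload 3.1 kg.
Tool frame: the origin (TCP) lies at the centre of the arm's flange, where the gripper is bolted on; the fingertips stand 182 mm ahead of it and the grasp point (between the pads) lies 164 mm ahead of it; z points along the fingers, y is the line along which they close (so a half turn about z gives the same grasp; the last joint's range is limited). The gripper opens to 87 mm and grips with 3 to 60 N. Pads are 19 mm wide; open, the fingers measure 117 mm over their backs; the gripper's body (75 mm by 190 mm) begins 51 mm behind the grasp point.
Start: joints at [-0.178, 0.527, 1.433, -0, 1.181, -0.178], TCP at [0.625, 0, 0.405] pointing down, gripper open.
Joint ranges: [-3.08, 3.08], [-0.75, 2.2], [0.22, 2.44], [-1.43, 4.57], [0, 2.65], [-2.85, 2.85]. Speed limits (rad/s): [2.79, 2.79, 3.14, 3.14, 3.14, 3.14].

## Interface

Orientations are given as a unit quaternion [x, y, z, w].
In Python, from rig import * gives the robot as it stands.
- The arm moves only by the tool move_arm, never from a script. Its argument "commands" is a list that holds one entry, the list of rows, each a list of 6 numbers: the shift along the tool's x, y, z in units of 40 mm (1.0 is 40 mm), then the turn, a rotation vector about the tool's x, y, z in rad. A call has 1 to 12 rows; each row is the pose to reach, as a shift and turn from the pose commanded when the call began, along the tool's axes at that moment; what a row does not reach only later rows make up. A row lasts 1/8 s, in which the tool goes at most 62.5 mm and 10.7 degrees, less where a joint would pass 70% of its speed; a pose out of reach is approached as far as the arm can. A call with a gripper value outside its range is refused whole. "claw" is the closure, from -1 (fully open) to 1 (shut), so that 0 is half open, set as the call begins (left out, the last holds). The fingers move at their own pace and stop on an object; "squeeze" is the grip in N (left out, the last holds). Time passes only in rows, so rows that repeat a pose let the fingers close. It gives the time, the measured TCP pose, the force, the opening and the grip force at its end, in the units of the state.
- get_obs(): the state, without advancing time (a new reading comes with each control period).
- camera(name): name is "scene" or "side" or "wrist"; returns a dict with "pixels" (420x560x3 uint8, blue, green, red), "range_z" (420x560 float32, m along the optical axis (not along the pixel's ray), 0 where there is no reading), "camera_matrix" (3x3 intrinsics, pixels), "extrinsics" (4x4, takes a point from world to camera coordinates). Camera axes: x right, y up, looking along -z (the intrinsics and any distortion apply to the point x, -y, -z); pixel columns grow to the right and rows downward; lengths in m; the calibration is good to about 2 mm. A picture is of the moment at which its call begins.
- hand_in(): hands the job in; it is judged then, once.
The state is a dict: "time": time; "q": joint angles; "joint_velocities": joint speeds; "joint_torque": joint torques, N m; "position": TCP position; "tool_rot": TCP orientation; "ft_force": force on the tool from outside, world axes, zero at the start; "moment": the same for the moment, N m; "grip_width": finger opening in m; "grip_force": force on a finger pad.
Only numpy, scipy, OpenCV 4.12 (cv2) and the standard library are available. Lean on these libraries where they do the work, as an engineer would, in place of code of your own. Each camera call takes 0.05 s, during which the arm holds its last target. There are 200 camera calls.

## Task

Start the bench grinder at its motor starter, the box with the red guard: with the back of a finger lift the hinged guard and keep it up, push the toggle underneath over to on (towards the guard's hinge), then draw the finger out and let the guard drop shut again. It is fingertip work with nothing to grip; leave the yellow-guarded starter as it is and do not disturb the things lying about on the bench.

Things in the scene. Friction and masses are not known exactly. Their poses are not given: they have to be found in the camera images.
- red_box: the grinder's starter, screwed to the bench: grey cast box 110 mm long (its x) by 92 wide (y), flat face 64 mm above the bench, mounting lugs out to 66 mm either side, conduit at the far end, pilot lamp (13 mm high) on the face at x = 32 mm. Origin: centre of its underside. x points from its front (robot side, where the guard's lip is) to its far end, z up; symmetric about y = 0
- red_lip (a point): middle of the free edge of the red guard's lip (moves with the guard). Shut, it overhangs the box's front by 8 mm, at x = -63 mm of the box. The lip is 56 mm wide, 8 mm long, 3 mm thick, its underside 15 mm above the box's face: a fingertip goes under it from the front, with open air below down to the bench, and lifts it on its back when tilted forward about 30 degrees
- red_hinge (a point): middle of the red guard's hinge axis, which runs along the box's y, at x = -13 mm and 72 mm above the bench. The guard is a red sheet-metal hood, 66 mm wide outside, 61 inside between its two side cheeks, 50 mm from hinge to lip's edge; shut, its top stands 30 mm above the box's face, its front drops steeply to the lip
- red_guard (a joint): opening of the red guard: 0 shut, up to 1.45 rad (lip up and over to the far side). Its weight (about 65 g) and a weak spring always close it: about 0.5 N at the lip lifts it, and it drops as soon as nothing holds it. It must rest on the finger while the toggle is worked (at 0.3 to 0.6 rad with a finger tilted 30 degrees; its lip then lies on the back of the finger, 15 to 30 mm from the tip)
- red_tip (a point): tip of the red starter's toggle, under the guard: a steel bat handle 26 mm long from its pivot, 11 mm thick near the tip, which is 23 mm above the box's face when off or on. The pivot lies at x = -37 mm of the box, 62 mm above the bench; a flat nut round it, 20 mm across, stands 3 mm above the face
- red_toggle (a joint): angle of the red starter's toggle: 0 off, leaning 0.30 rad to the front (robot side, towards the lip); 0.60 on, leaning as much to the far side, towards the guard's hinge. It snaps over its middle (0.30) and stays at either end; about 2 N near the tip moves it
- yellow_box: the dust extractor's starter, equal to the red one in all but the yellow guard; same origin and axes. To be left alone
- yellow_guard (a joint): opening angle of the yellow guard, 0 shut: to stay shut
- yellow_toggle (a joint): toggle of the yellow starter, 0 off: to stay off
- gear: steel spur gear lying flat, 68 mm across, 25 mm high with its hub, loose; origin under its centre
- spanner: steel spanner lying flat, 160 mm long along its x, loose; origin under its middle
- spray_can: spray can standing upright, 52 mm across, 150 mm high, loose; origin under its centre
- oil_bottle: black oil bottle standing upright, 66 mm across, 170 mm high, loose; origin under its centre

How it is judged:
By the outcome, as a careful person would: the job done as asked, in the order asked, and still so for the second after the job is handed in, with the robot touching nothing.
It also fails if it takes over 38 s, if anything falls off the work surface, if the arm or the gripper's body presses on something with over 40 N, if the wrist force passes 120 N, or if a joint passes its speed limit or range.

## Working session

There is one attempt and no reset: what is moved stays moved. The work goes in short steps, Python scripts to look and compute and a tool call to move; the robot and the scene stay as the last step left them, time stands still between calls to the robot, and variables do not carry over. Pictures are saved under pics/ and viewed, at most 10 in all, crops included, and the job is handed in when it is done.

Besides the shell and the picture viewer there is one more tool, called after "Request:" as name([rows], argument=value, ...), one row to a line, values as JSON. move_arm: Moves the arm, as the interface text tells. Its arguments: {"type":"object","properties":{"commands":{"type":"array","items":{"type":"array","items":{"type":"array","items":{"type":"number"}}}},"claw":{"type":"number"},"squeeze":{"type":"number"}},"required":["commands"]}

```bash
mkdir -p pics; cat > h.py <<'E'
from rig import *
import numpy as np, cv2
from scipy.spatial.transform import Rotation as R
def cloud(c):
    K=np.array(c["camera_matrix"]);E=np.array(c["extrinsics"]);d=c["range_z"]
    v,u=np.mgrid[0:d.shape[0],0:d.shape[1]]
    P=np.stack([(u-K[0,2])/K[0,0]*d,-(v-K[1,2])/K[1,1]*d,-d],-1)
    W=(P-E[:3,3])@E[:3,:3]
    W[d==0]=np.nan
    return W
E
python3 - <<'E'
from h import *
import pickle
o=get_obs();print(o)
ims=[]
for n in ["scene","side","wrist"]:
    c=camera(n);pickle.dump(c,open(n+".pkl","wb"));ims.append(c["pixels"])
    print(n,c["extrinsics"],c["camera_matrix"][0])
cv2.imwrite("pics/a.png",ims[0]);cv2.imwrite("pics/b.png",ims[1])
E
```

```text
{'time': 0.0, 'q': array([-1.78479320e-01,  5.28502849e-01,  1.43392638e+00, -1.69403290e-06,
        1.18136697e+00, -1.78489939e-01]), 'joint_velocities': array([-0.00170386,  0.00012478, -0.00090553, -0.00133862,  0.00178484,
        0.00038292]), 'joint_torque': array([-5.45745443e-04, -4.40045428e+01, -1.76593530e+01,  6.32597599e-02,
        5.83207863e-02, -1.53719384e-04]), 'position': array([6.24654879e-01, 1.04451490e-04, 4.03740991e-01]), 'tool_rot': array([ 7.07102370e-01,  7.07110334e-01, -6.29021374e-04, -9.04560813e-04]), 'ft_force': array([-0.49990376, -0.09624604,  0.27483768]), 'moment': array([-0.02382011,  0.03066339, -0.01387842]), 'grip_force': 0.0, 'grip_width': 0.08688455026000755}
scene [[ 0.16119096  0.98677826 -0.01691588 -0.09557246]
 [-0.63687539  0.11709706  0.76202232  0.27890599]
 [ 0.75392785 -0.1120578   0.64732978 -1.83505565]
 [ 0.          0.          0.          1.        ]] [498.22864284   0.         286.11440551]
side [[-0.95913068 -0.28227854 -0.01967663  0.49337887]
 [ 0.15296704 -0.57574179  0.80319517 -0.12038851]
 [-0.23805342  0.76735925  0.59539092 -1.19767962]
 [ 0.          0.          0.          1.        ]] [509.88164696   0.         279.18523371]
wrist [[ 9.99999264e-01  4.28629715e-04 -1.13462904e-03 -6.24210680e-01]
 [-7.34925657e-04  9.58319513e-01 -2.85697692e-01  3.53827065e-02]
 [ 9.64878625e-04  2.85698316e-01  9.58319123e-01 -3.91218154e-01]
 [ 0.00000000e+00  0.00000000e+00  0.00000000e+00  1.00000000e+00]] [366.58229299   0.         275.87163233]
```

View pics/a.png

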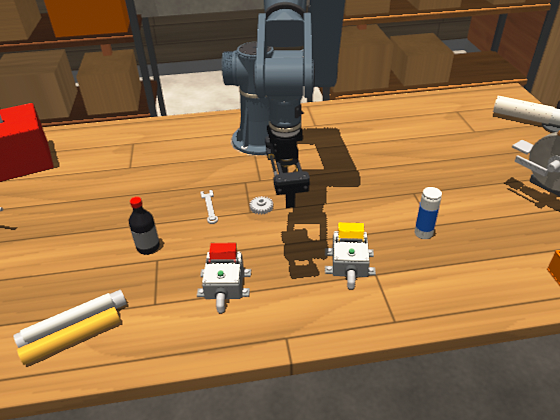

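View pics/b.png

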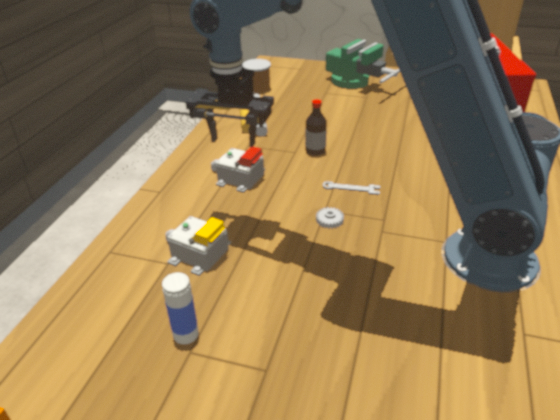

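The scene view has the red starter at about (223,275), its guard at (223,251), and the yellow one at (351,255). The side view has the red one at (240,168). Next I fit the red guard and box from depth in both views.

```bash
python3 - <<'E'
from h import *
import pickle
for n,(u,v) in {"scene":(223,265),"side":(240,165)}.items():
    c=pickle.load(open(n+".pkl","rb"));W=cloud(c);p=c["pixels"].astype(int)
    m=np.zeros(p.shape[:2],bool);m[v-45:v+50,u-45:u+45]=1
    red=m&(p[...,2]>130)&(p[...,1]<60)&(p[...,0]<60)
    Q=W[red];Q=Q[~np.isnan(Q[:,0])]
    print(n,"red",len(Q),np.percentile(Q,[2,50,98],axis=0).round(4).tolist())
    top=Q[Q[:,2]>.085]; print(" top med",np.median(top,0) if len(top) else 0, "min area", cv2.minAreaRect((top[:,:2]*1000).astype(np.float32)))
    Q=W[m&~red]
    f=Q[(abs(Q[:,2]-.064)<.006)]
    print(" face",len(f),np.median(f,0),cv2.minAreaRect((f[:,:2]*1000).astype(np.float32)))
    a=Q[(Q[:,2]>.012)&(Q[:,2]<.2)]; print(" all",len(a),np.percentile(a,[1,50,99],axis=0).round(3).tolist())
    # table height
    t=Q[abs(Q[:,2])<.01];print(" table z",np.median(t[:,2]))
c=pickle.load(open("scene.pkl","rb"))
W=cloud(c)
for nm,(u,v) in dict(gear=(262,205),spL=(208,195),spR=(212,218),bottle=(145,230),can=(428,215)).items(): print(nm,W[v,u].round(3))
E
```

```text
scene red 394 [[0.6355, -0.2038, 0.0791], [0.6623, -0.1721, 0.0937], [0.6765, -0.1412, 0.0984]]
 top med [ 0.65728549 -0.1719792   0.09460756] min area ((654.1980590820312, -172.65377807617188), (65.99458312988281, 42.406227111816406), 83.91605377197266)
 face 783 [ 0.70526604 -0.17742257  0.06499778] ((688.499755859375, -177.402587890625), (88.43143463134766, 110.47792053222656), 81.01761627197266)
 all 1681 [[0.636, -0.228, 0.013], [0.725, -0.181, 0.063], [0.784, -0.125, 0.093]]
 table z 0.0013306320608963277
side red 121 [[0.6243, -0.1894, 0.0815], [0.6345, -0.1593, 0.0928], [0.6574, -0.1324, 0.0971]]
 top med [ 0.63623121 -0.15953495  0.09301038] min area ((639.4154052734375, -161.07765197753906), (59.99373245239258, 33.7790412902832), 75.78292083740234)
 face 406 [ 0.69763625 -0.15533173  0.06383504] ((683.041748046875, -174.36788940429688), (91.40309143066406, 109.25450897216797), 80.50630187988281)
 all 1515 [[0.622, -0.447, 0.013], [0.683, -0.143, 0.051], [0.776, -0.121, 0.096]]
 table z 6.50887416014182e-05
gear [ 0.406 -0.043  0.019]
spL [ 0.311 -0.204  0.007]
spR [ 0.427 -0.197  0.008]
bottle [ 0.542 -0.371  0.091]
can [0.619 0.388 0.091]
```

```bash
cat >> h.py <<'E'
BOX=np.array([.686,-.176,0.]);YAW=np.radians(-9)
try: exec(open("box.txt").read())
except FileNotFoundError: pass
bx=np.array([np.cos(YAW),np.sin(YAW),0]);by=np.array([-np.sin(YAW),np.cos(YAW),0]);Z=np.array([0,0,1.])
def box2w(p): return BOX+p[0]*bx+p[1]*by+p[2]*Z
def w2box(P): return (np.asarray(P)-BOX)@np.stack([bx,by,Z],1)
def state():
    o=get_obs();r=R.from_quat(o["tool_rot"]);p=o["position"]
    tip=p+.182*r.apply([0,0,1]);z=r.apply([0,0,1])
    print("t",o["time"],"tip(box mm)",(1e3*w2box(tip)).round(1),"tilt",np.degrees(np.arctan2(z@bx,-z[2])).round(1),"F",(np.array(o["ft_force"])@np.stack([bx,by,Z],1)).round(1),"w",o["grip_width"])
    return p,r
def plan(p,r,pts):
    """pts: (bx,by,z mm of tip centre, tilt deg) -> rows from the present pose"""
    for x,y,z,t in pts:
        t=np.radians(t);zt=np.sin(t)*bx-np.cos(t)*Z;xt=-(np.cos(t)*bx+np.sin(t)*Z)
        Rt=R.from_matrix(np.stack([xt,np.cross(zt,xt),zt],1))
        d=r.inv().apply(box2w(np.array([x,y,z])/1e3)-.182*zt-p)/.04
        print(np.r_[d,(r.inv()*Rt).as_rotvec()].round(3).tolist())
E
python3 - <<'E'
from h import *
plan(*state(),[(-120,0,150,30)])
E
```

```text
t 0.15 tip(box mm) [-88.4 164.3 222. ] tilt -0.1 F [0.1 0.1 0.3] w 0.0870961788520647
[-3.577, -3.674, 2.414, -0.371, -0.434, -1.379]
```

Request:
move_arm([
  [[-3.577, -3.674, 2.414, -0.371, -0.434, -1.379], [-3.577, -3.674, 2.414, -0.371, -0.434, -1.379], [-3.577, -3.674, 2.414, -0.371, -0.434, -1.379], [-3.577, -3.674, 2.414, -0.371, -0.434, -1.379], [-3.577, -3.674, 2.414, -0.371, -0.434, -1.379], [-3.577, -3.674, 2.414, -0.371, -0.434, -1.379], [-3.577, -3.674, 2.414, -0.371, -0.434, -1.379], [-3.577, -3.674, 2.414, -0.371, -0.434, -1.379], [-3.577, -3.674, 2.414, -0.371, -0.434, -1.379], [-3.577, -3.674, 2.414, -0.371, -0.434, -1.379], [-3.577, -3.674, 2.414, -0.371, -0.434, -1.379], [-3.577, -3.674, 2.414, -0.371, -0.434, -1.379]],
], claw=1, squeeze=10)

```text
time: 1.65
position: [0.4781, -0.1431, 0.3082]
tool_rot: [0.076, 0.963, -0.02, 0.259]
ft_force: [0.0, -0.4, 0.0]
grip_width: 0.0003
grip_force: 0.0
```

```bash
python3 - <<'E'
from h import *
import pickle
state()
c=camera("wrist");pickle.dump(c,open("w2.pkl","wb"));cv2.imwrite("pics/c.png",c["pixels"])
W=w2box(cloud(c))*1e3;p=c["pixels"].astype(int)
m=~np.isnan(W[...,0])&(abs(W[...,0])<110)&(abs(W[...,1])<90)
red=m&(p[...,2]>100)&(p[...,1]<50)&(p[...,0]<50)
v,u=np.where(red);print("red px",u.min(),u.max(),v.min(),v.max(),np.percentile(W[red],[1,50,99],axis=0).round(1).tolist())
f=m&(abs(W[...,2]-64)<5)&~red&(W[...,0]>-70);Q=W[f]
print("face",len(f),np.percentile(Q,[1,50,99],axis=0).round(1).tolist(),cv2.minAreaRect(Q[:,:2].astype(np.float32)))
top=red&(W[...,2]>86);Q=W[top];print("top",np.percentile(Q,[1,50,99],axis=0).round(1).tolist(),cv2.minAreaRect(Q[:,:2].astype(np.float32)))
for lo in range(76,98,2):
    s=red&(W[...,2]>=lo)&(W[...,2]<lo+2)
    if s.sum()>5: Q=W[s];print(lo,s.sum(),np.percentile(Q[:,0],[2,50]).round(1),np.percentile(Q[:,1],[1,99]).round(1))
E
```

```text
t 1.65 tip(box mm) [-119.3    0.   150.7] tilt 30.1 F [ 0.1 -0.4  0. ] w 0.0003176152500857374Traceback (most recent call last):
  File "<stdin>", line 8, in <module>
    return umr_minimum(a, axis, None, out, keepdims, initial, where)
ValueError: zero-size array to reduction operation minimum which has no identity
```

View pics/c.png

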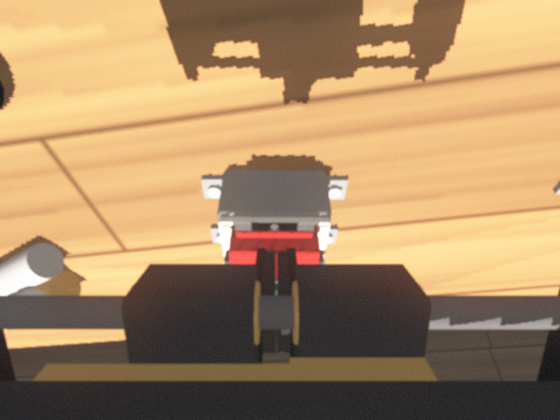

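The wrist picture (upside down) shows the red guard at about (275,240), with the finger pair over it at (265–295, 250–330) and the box front at (275,195). My colour mask found nothing, so I'll loosen it.

```bash
python3 - <<'E'
from h import *
import pickle
c=pickle.load(open("w2.pkl","rb"))
W=w2box(cloud(c))*1e3;p=c["pixels"].astype(int);d=c["range_z"]
for u,v in [(275,195),(273,235),(240,257),(310,257),(250,243),(100,100),(228,185)]: print(u,v,p[v,u],d[v,u],W[v,u].round(1))
print("nan",(d==0).mean())
C=-c["extrinsics"][:3,:3].T@c["extrinsics"][:3,3];print(C,w2box(C))
red=(p[...,2]>p[...,1]+80)&(p[...,1]<60);v,u=np.where(red);print(len(u),u.min(),u.max(),v.min(),v.max())
for vv in range(222,268,3):
    q=np.where(red[vv])[0]
    if len(q): print(vv,q.min(),q.max(),np.nanmedian(W[vv,q],0).round(1),W[vv,q.min()+2].round(1),W[vv,q.max()-2].round(1))
E
```

```text
275 195 [ 90  92 101] 0.30339375 [-55.6  -1.1  35.4]
273 235 [ 85  92 252] 0.26599914 [-61.9  -2.4  83.2]
240 257 [ 91 101 254] 0.2658294 [-51.1 -26.4  94.9]
310 257 [ 89  99 254] 0.26677278 [-50.3  24.5  94.4]
250 243 [ 62  73 166] 0.26740858 [-56.8 -19.2  86.5]
100 100 [154 224 253] 0.27820593 [-122.7 -133.8    0.9]
228 185 [101 105 118] 0.31164384 [-55.6 -41.   23.3]
nan 0.004102891156462585
[ 0.42088239 -0.13431294  0.25194866] [-0.26837486 -0.00029971  0.25194866]
101 254 304 231 277
231 286 286 [-63.7   7.   80.9] [-64.1   8.5  81.3] [-64.8   5.5  81.9]
240 263 290 [-58.    2.3  84.7] [-58.   -8.3  84.7] [-59.5   8.5  85.9]
243 258 285 [-57.4   1.9  87. ] [-58.  -11.8  87.5] [-57.5   4.8  87.1]
246 256 302 [-57.1   2.3  89.5] [-56.4 -13.3  89. ] [-57.6  17.1  89.9]
249 267 304 [-56.3   3.3  91.6] [-56.7  -5.3  91.9] [-57.3  18.4  92.4]
258 275 275 [-126.2   -0.7  149.8] [-131.2    0.2  153.3] [-131.5   -1.6  153.5]
261 256 256 [-136.5   -9.   158.8] [-135.3   -8.2  157.9] [-46.  -16.4  94.8]
```

```bash
python3 - <<'E'
from h import *
import pickle
c=pickle.load(open("w2.pkl","rb"))
W=w2box(cloud(c))*1e3;p=c["pixels"].astype(int)
red=(p[...,2]>p[...,1]+70)&(p[...,2]>p[...,0]+70)&(W[...,2]>75)&(W[...,2]<100)&(W[...,0]>-75)
for lo in range(76,98,2):
    s=red&(W[...,2]>=lo)&(W[...,2]<lo+2)
    if s.sum()>5: Q=W[s];print(lo,s.sum(),np.percentile(Q[:,0],[2,50]).round(1),np.percentile(Q[:,1],[0,100]).round(1))
f=(W[...,2]>15)&(W[...,2]<55)&(abs(W[...,0]+55)<6)&(abs(W[...,1])<43)
Q=W[f];k=np.polyfit(Q[:,1],Q[:,0],1);print("front",k,"dyaw deg",np.degrees(-k[0]),Q[:,1].min(),Q[:,1].max())
f=(W[...,2]>15)&(W[...,2]<55)&(abs(W[...,0]+55)<6)&(abs(W[...,1])<60);Q=W[f];print(np.percentile(Q[:,1],[.5,99.5]))
# finger geometry in view
g=(W[...,2]>140)&(abs(W[...,1])<40)&(W[...,0]>-160)
Q=W[g];print(len(Q),Q[:,2].min(),np.percentile(Q,[0,1,50,99],axis=0).round(1).tolist())
E
```

```text
80 86 [-64.9 -63.9] [-32.6  29.2]
82 579 [-65.1 -61.3] [-33.1  29.9]
84 228 [-64.1 -58.1] [-33.1  29.7]
86 204 [-59.  -57.6] [-33.   29.6]
88 227 [-58.7 -57.4] [-33.6  29.4]
90 198 [-58.  -56.9] [-33.4  30.1]
92 162 [-57.8 -56.3] [-35.1  30.7]
94 556 [-56.6 -50.7] [-34.9  30.8]
96 9 [-56.4 -51.7] [-33.2  27.3]
front [ 1.06573212e-02 -5.56236643e+01] dyaw deg -0.610619526170071 -42.98063181663788 42.97706735529534
[-47.23574976  42.89795949]
2454 145.12050488650988 [[-159.8, -9.6, 145.1], [-156.8, -8.9, 146.6], [-139.5, -0.7, 172.2], [-118.1, 7.9, 206.6]]
```

```bash
cat > box.txt <<'E'
YAW=np.radians(-9.3);BOX=np.array([.6851,-.1778,0.])
E
python3 - <<'E'
from h import *
plan(*state(),[(-110,0,61,30),(-66,0,61,30),(-64,0,75,30)])
E
```

```text
t 1.7 tip(box mm) [-118.7    1.4  150.7] tilt 30.1 F [ 0.7 -0.3  0.5] w 0.0005166238789977334
[0.929, -0.023, 2.049, 0.003, 0.001, 0.004]
[-0.023, -0.029, 2.6, 0.003, 0.001, 0.004]
[-0.242, -0.029, 2.323, 0.003, 0.001, 0.004]
```

Request:
move_arm([
  [[0.93, -0.02, 2.05, 0.003, 0.001, 0.004], [0.93, -0.02, 2.05, 0.003, 0.001, 0.004], [0.93, -0.02, 2.05, 0.003, 0.001, 0.004], [0.61, -0.02, 2.23, 0.003, 0.001, 0.004], [0.29, -0.02, 2.42, 0.003, 0.001, 0.004], [-0.02, -0.03, 2.6, 0.003, 0.001, 0.004], [-0.02, -0.03, 2.6, 0.003, 0.001, 0.004]],
])

```text
time: 2.58
position: [0.5319, -0.1485, 0.2268]
tool_rot: [0.082, 0.968, -0.02, 0.236]
ft_force: [-42.0, -3.7, 14.0]
grip_width: 0.0005
grip_force: 19.5
```

```bash
python3 - <<'E'
from h import *
p,r=state()
plan(p,r,[(-65.5,0,66,30),(-65,0,71,30),(-64,0,76,30)])
c=camera("wrist");s=camera("side")
cv2.imwrite("pics/d.png",np.hstack([c["pixels"][100:400,100:460],cv2.resize(s["pixels"][110:210,180:300],(360,300))]))
E
```

```text
t 2.575 tip(box mm) [-72.2   3.6  65.2] tilt 27.4 F [-40.9 -10.4  14. ] w 0.00054617032431185
[0.048, -0.104, 0.065, -0.003, -0.046, -0.005]
[-0.02, -0.104, -0.04, -0.003, -0.046, -0.005]
[-0.1, -0.103, -0.139, -0.003, -0.046, -0.005]
```

View pics/d.png

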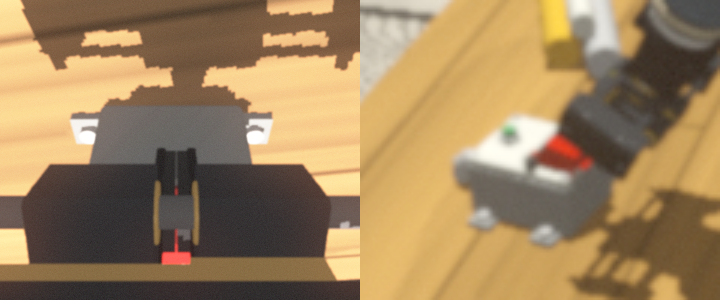

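The wrist view shows the fingertips at about (176,155–240) of the crop, up against the box front. There is 42 N on them, so they touched earlier than planned. I'll back straight out and measure the finger's real thickness from the fixed cameras.

Request:
move_arm([
  [[0.35, 0, -0.2, 0, 0, 0], [0.86, -0.1, -0.5, 0, 0, 0], [1.2, -0.1, -0.7, 0, 0, 0], [1.2, -0.1, -0.7, 0, 0, 0]],
])

```text
time: 3.18
position: [0.5031, -0.1451, 0.2481]
tool_rot: [0.083, 0.969, -0.025, 0.233]
ft_force: [0.1, 0.2, 0.2]
grip_width: 0.0
grip_force: 0.0
```

```bash
python3 - <<'E'
from h import *
p,r=state()
for n in ["scene","side","wrist"]:
    c=camera(n);X=cloud(c);T=r.inv().apply((X.reshape(-1,3)-p))*1e3
    P=c["pixels"].reshape(-1,3).astype(int)
    ok=~np.isnan(T[:,0])&(abs(T[:,0])<60)&(abs(T[:,1])<40)&(T[:,2]>90)&(T[:,2]<190)&(X.reshape(-1,3)[:,2]>.02)
    for lo in range(90,190,10):
        s=ok&(T[:,2]>=lo)&(T[:,2]<lo+10)
        if s.sum()>3: print(n,lo,s.sum(),"x",np.percentile(T[s,0],[2,50,98]).round(1),"y",np.percentile(T[s,1],[2,98]).round(1))
    if n=="side": cv2.imwrite("pics/e.png",cv2.resize(c["pixels"][90:220,180:340],(640,520)))
    if n!="wrist":
        B=w2box(X)*1e3;q=c["pixels"].astype(int);red=(q[...,2]>q[...,1]+70)&(q[...,2]>q[...,0]+70)&(abs(B[...,0]+35)<45)&(abs(B[...,1])<45)&(B[...,2]>66)&(B[...,2]<140)
        print("guard",np.percentile(B[red],[2,50,98],axis=0).round(1).tolist())
E
```

```text
t 3.175 tip(box mm) [-102.     0.6   86. ] tilt 27.1 F [0.1 0.2 0.2] w 4.194169637282869e-05
scene 90 133 x [-42.7 -37.4  22.7] y [-36.2  39. ]
scene 100 85 x [-43.7 -38.3  23. ] y [-35.4  35.3]
scene 110 37 x [-17.  -14.2   7.4] y [-26.3  27.6]
scene 120 42 x [-17.  -11.5   6.4] y [-15.7  17.3]
scene 130 44 x [-16.5 -11.3   3.5] y [-13.3  15.6]
scene 140 40 x [-16.8 -11.2   2.4] y [-11.2  13.3]
scene 150 33 x [-17.  -11.5  -2.4] y [-8.5 11. ]
scene 160 31 x [-16.1 -11.1   7. ] y [-6.5 10.2]
scene 170 28 x [-17.7 -11.    7. ] y [-6.9  9.8]
scene 180 5 x [-12.8  -9.5  -8.5] y [-6.7  5.7]
guard [[-51.6, -31.8, 76.3], [-23.1, 0.8, 93.5], [-10.4, 32.9, 98.9]]
side 90 88 x [-36.2  19.8  38.5] y [-25.3  37.3]
side 100 12 x [34.4 38.4 38.8] y [-28.7  38. ]
guard [[-65.5, -25.8, 75.4], [-45.1, 17.6, 92.3], [-24.9, 36.9, 97.6]]
wrist 90 8880 x [24.6 36.5 37.3] y [-38.7  38.7]
wrist 100 3274 x [15.4 36.7 37.3] y [-32.5  31. ]
wrist 110 58 x [-3.1  4.7 10.1] y [-5.8  4.3]
wrist 120 112 x [-8.6 -0.3  6.2] y [-5.7  4.3]
wrist 130 609 x [-10.4  -5.6  -0.3] y [-5.6  4.1]
wrist 140 370 x [ 8.   8.7 10.3] y [-6.6  5.2]
wrist 150 427 x [ 5.8  8.6 10.4] y [-8.1  6.6]
wrist 160 385 x [ 7.9  8.8 10.4] y [-9.2  7.7]
wrist 170 407 x [-9.   8.6 10.4] y [-9.5  7.9]
wrist 180 96 x [ 4.   8.5 10.2] y [-9.1  7.5]
```

View pics/e.png

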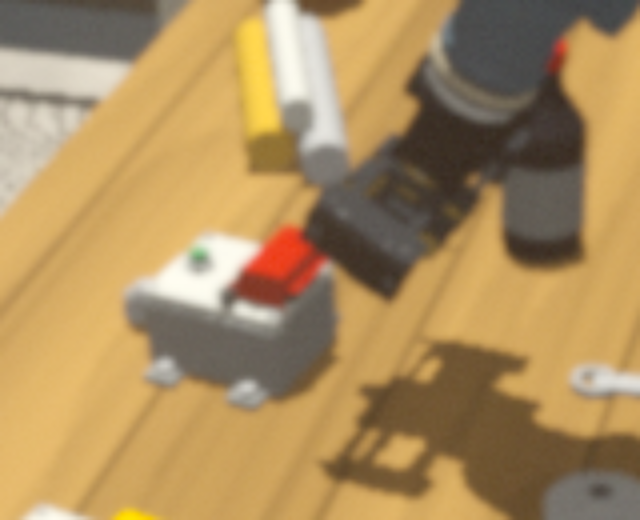

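```bash
python3 - <<'E'
from h import *
o=get_obs();print(o["q"].round(3),o["joint_velocities"].round(3))
p,r=state();plan(p,r,[(-110,0,61,30)])
E
```

```text
[-0.531  0.628  1.957  0.966  0.186 -2.854] [ 0.002  0.007 -0.001 -0.002  0.001  0.001]
t 3.325 tip(box mm) [-101.     0.4   85.4] tilt 27.1 F [ 0.3 -0.3 -0.3] w 0.0005042050619594618
[0.707, -0.065, 0.447, -0.013, -0.051, -0.005]
```

The contact came with joint 6 at its limit (-2.85) and a near-singular wrist, so the arm could not follow the command. I'll turn the gripper half a turn, which is the same for the fingers but puts J6 mid-range.

```bash
sed -i 's/xt=-(np.cos(t)\*bx+np.sin(t)\*Z)/xt=(np.cos(t)*bx+np.sin(t)*Z)/' h.py; python3 - <<'E'
from h import *
plan(*state(),[(-125,0,115,30)])
E
```

```text
t 3.325 tip(box mm) [-101.     0.4   85.4] tilt 27.1 F [ 0.3 -0.3 -0.3] w 0.0005042050619594618
[0.426, -0.082, -0.925, -0.079, 0.02, 3.136]
```

Request:
move_arm([
  [[0.2, 0, -0.9, 0, 0, 0.17], [0.43, 0, -0.93, 0, 0, 0.35], [0.43, 0, -0.93, 0, 0, 0.53], [0.43, 0, -0.93, 0, 0, 0.71], [0.43, 0, -0.93, 0, 0, 0.89], [0.43, 0, -0.93, 0, 0, 1.07], [0.43, 0, -0.93, 0, 0, 1.25], [0.43, 0, -0.93, 0, 0, 1.43], [0.43, 0, -0.93, 0, 0, 1.6], [0.43, 0, -0.93, 0, 0, 1.78], [0.43, 0, -0.93, 0, 0, 1.96]],
])

```text
time: 4.7
position: [0.4723, -0.1396, 0.2723]
tool_rot: [0.852, 0.468, 0.18, 0.149]
ft_force: [0.5, -0.7, 1.0]
grip_width: 0.0004
grip_force: 0.0
```

```bash
python3 - <<'E'
from h import *
print(get_obs()["q"].round(3))
plan(*state(),[(-125,0,115,30)])
E
```

```text
[-0.557  0.554  2.024  0.949  0.202 -0.894]
t 4.7 tip(box mm) [-133.5    1.   110.2] tilt 27.0 F [ 0.6 -0.6  1. ] w 0.0004012694096723937
[-0.073, 0.04, -0.003, -0.019, 0.053, 1.171]
```

Request:
move_arm([
  [[-0.07, 0.04, 0, -0.019, 0.053, 1.171], [-0.07, 0.04, 0, -0.019, 0.053, 1.171], [-0.07, 0.04, 0, -0.019, 0.053, 1.171], [-0.07, 0.04, 0, -0.019, 0.053, 1.171], [-0.07, 0.04, 0, -0.019, 0.053, 1.171], [-0.07, 0.04, 0, -0.019, 0.053, 1.171], [-0.07, 0.04, 0, -0.019, 0.053, 1.171], [-0.07, 0.04, 0, -0.019, 0.053, 1.171]],
])

```text
time: 5.7
position: [0.4717, -0.1427, 0.2726]
tool_rot: [0.963, -0.075, 0.258, 0.022]
ft_force: [-0.1, 0.4, -0.2]
grip_width: 0.0006
grip_force: 0.0
```

```bash
python3 - <<'E'
from h import *
print(get_obs()["q"].round(3))
p,r=state()
plan(p,r,[(-115,0,61,30),(-85,0,61,30),(-70,0,61,30)])
c=camera("wrist")
X=cloud(c);B=w2box(X)*1e3;q=c["pixels"].astype(int)
red=(q[...,2]>q[...,1]+70)&(q[...,2]>q[...,0]+70)&(abs(B[...,0]+35)<50)&(abs(B[...,1])<50)&(B[...,2]>66)&(B[...,2]<140)
print("guard",red.sum(),np.percentile(B[red],[1,50,99],axis=0).round(1).tolist())
T=r.inv().apply((X.reshape(-1,3)-p))*1e3
for lo in range(140,190,10):
    s=(abs(T[:,0])<40)&(abs(T[:,1])<25)&(T[:,2]>=lo)&(T[:,2]<lo+10)
    if s.sum()>3: print(lo,s.sum(),"x",np.percentile(T[s,0],[2,50,98]).round(1),"y",np.percentile(T[s,1],[2,98]).round(1))
f=(abs(B[...,2]-64)<4)&~red&(abs(B[...,0])<70)&(abs(B[...,1])<55);Q=B[f]
print("face",np.percentile(Q,[.5,50,99.5],axis=0).round(1).tolist(),cv2.minAreaRect(Q[:,:2].astype(np.float32)))
cv2.imwrite("pics/f.png",c["pixels"])
E
```

```text
[-0.573  0.557  2.037  1.28   0.21  -0.071]
t 5.7 tip(box mm) [-125.3    0.2  114.9] tilt 30.0 F [-0.1  0.4 -0.2] w 0.0005674653257406312
[-0.453, 0.001, 1.297, -0.001, 0.0, 0.007]
[0.197, 0.006, 1.671, -0.001, 0.0, 0.007]
[0.522, 0.008, 1.859, -0.001, 0.0, 0.007]
guard 7776 [[-63.7, -32.1, 81.3], [-45.0, -0.3, 94.5], [-21.3, 31.5, 96.0]]
140 383 x [ 9.3 10.  11.7] y [-5.7  6.4]
150 426 x [ 6.9 10.  11.8] y [-7.   7.7]
160 387 x [ 9.3 10.2 11.8] y [-8.2  8.7]
170 405 x [-7.7 10.1 11.8] y [-8.3  9. ]
180 69 x [ 6.3  9.9 11.6] y [-8.   8.7]
face [[-53.4, -43.8, 62.0], [17.5, -0.3, 64.5], [51.4, 43.4, 67.0]] ((-1.2937850952148438, -0.192718505859375), (88.19606018066406, 107.7528076171875), 89.65265655517578)
```

View pics/f.png

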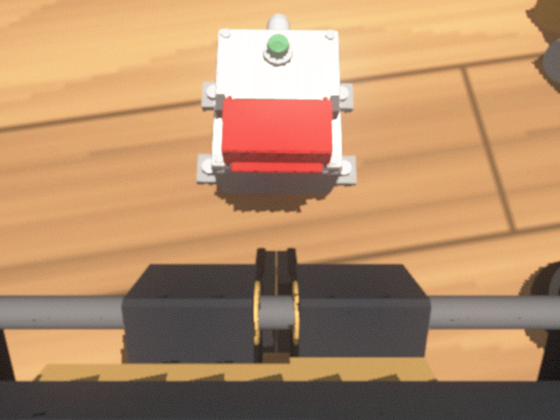

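The view shows the red guard at (277,135) shut, lamp at (278,45), fingers at (277,290). The box pose is confirmed to about 1 mm. I'll approach under the lip in steps.

Request:
move_arm([
  [[-0.45, 0, 1.3, 0, 0, 0.007], [-0.45, 0, 1.3, 0, 0, 0.007], [-0.45, 0, 1.3, 0, 0, 0.007], [0.2, 0.01, 1.67, 0, 0, 0.007], [0.2, 0.01, 1.67, 0, 0, 0.007], [0.3, 0.01, 1.73, 0, 0, 0.007], [0.4, 0.01, 1.79, 0, 0, 0.007], [0.46, 0.01, 1.82, 0, 0, 0.007]],
])

```text
time: 6.75
position: [0.5227, -0.1512, 0.2189]
tool_rot: [0.963, -0.079, 0.258, 0.021]
ft_force: [-0.0, -0.3, 0.2]
grip_width: 0.0001
grip_force: 0.0
```

```bash
python3 - <<'E'
from h import *
print(get_obs()["q"].round(3))
p,r=state()
plan(p,r,[(-69,0,61,30),(-68,0,66,30),(-67,0,71,30),(-66,0,75,30)])
E
```

```text
[-0.529  0.701  1.933  1.492  0.181 -0.24 ]
t 6.75 tip(box mm) [-73.7   0.1  61.2] tilt 30.0 F [ 0.  -0.3  0.2] w 0.0001253781629798321
[0.096, -0.0, 0.063, -0.001, 0.001, -0.001]
[0.18, -0.0, -0.032, -0.001, 0.001, -0.001]
[0.265, -0.001, -0.128, -0.001, 0.001, -0.001]
[0.336, -0.001, -0.202, -0.001, 0.001, -0.001]
```

Request:
move_arm([
  [[0.1, 0, 0.06, 0, 0, 0], [0.1, 0, 0.06, 0, 0, 0], [0.18, 0, -0.03, 0, 0, 0], [0.26, 0, -0.13, 0, 0, 0], [0.26, 0, -0.13, 0, 0, 0]],
])

```text
time: 7.38
position: [0.5289, -0.1522, 0.2287]
tool_rot: [0.963, -0.079, 0.258, 0.02]
ft_force: [-0.0, -0.3, -1.1]
grip_width: 0.0001
grip_force: 0.3
```

```bash
cat > g.py <<'E'
from h import *
def guard():
    c=camera("wrist");B=w2box(cloud(c))*1e3;q=c["pixels"].astype(int)
    red=(q[...,2]>q[...,1]+70)&(q[...,2]>q[...,0]+70)&(abs(B[...,0]+35)<50)&(abs(B[...,1])<50)&(B[...,2]>66)&(B[...,2]<150)
    print("guard",red.sum(),np.percentile(B[red],[1,50,99],axis=0).round(1).tolist())
    return c
E
python3 - <<'E'
from g import *
p,r=state();guard()
plan(p,r,[(-65,0,75,30),(-60,0,75,30),(-55,0,75,30),(-50,0,75,30),(-47,0,75,30)])
E
```

```text
t 7.375 tip(box mm) [-67.4   0.2  71. ] tilt 30.0 F [ 0.  -0.3 -1.1] w 0.00014951451633444103
guard 14194 [[-62.3, -32.1, 79.7], [-42.1, -0.4, 96.9], [-12.6, 31.5, 99.6]]
[0.099, 0.0, -0.056, -0.001, 0.001, -0.001]
[0.208, 0.0, 0.007, -0.001, 0.001, -0.001]
[0.316, 0.0, 0.069, -0.001, 0.001, -0.001]
[0.424, 0.0, 0.131, -0.001, 0.001, -0.001]
[0.489, 0.0, 0.169, -0.001, 0.001, -0.001]
```

Request:
move_arm([
  [[0.1, 0, -0.06, 0, 0, 0], [0.15, 0, -0.03, 0, 0, 0], [0.21, 0, 0.01, 0, 0, 0], [0.21, 0, 0.01, 0, 0, 0]],
])

```text
time: 7.92
position: [0.5371, -0.1537, 0.2323]
tool_rot: [0.963, -0.079, 0.258, 0.02]
ft_force: [-1.1, -0.2, 0.1]
grip_width: 0.0002
grip_force: 0.3
```

```bash
python3 - <<'E'
from g import *
p,r=state();c=guard();cv2.imwrite("pics/g.png",c["pixels"])
plan(p,r,[(-57,0,75.5,30),(-54,0,75.5,30),(-51,0,75.5,30),(-48,0,75.5,30)])
E
```

```text
t 7.925 tip(box mm) [-59.   -0.1  74.6] tilt 30.0 F [-1.1 -0.3  0.1] w 0.00019011974935023848
guard 14121 [[-57.7, -32.0, 96.0], [-38.8, -0.2, 101.6], [-15.5, 31.5, 107.4]]
[0.054, -0.005, 0.007, -0.001, 0.0, -0.002]
[0.119, -0.005, 0.044, -0.001, 0.0, -0.002]
[0.183, -0.005, 0.082, -0.001, 0.0, -0.002]
[0.248, -0.005, 0.119, -0.001, 0.0, -0.002]
```

View pics/g.png

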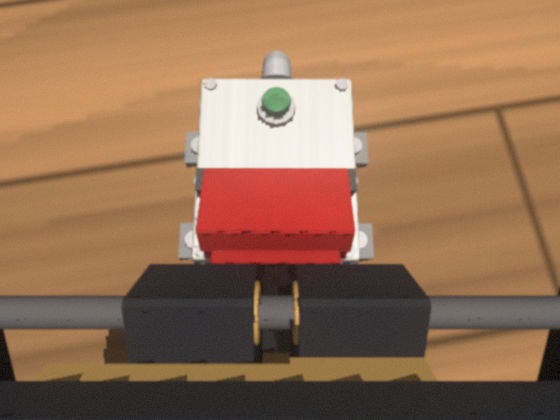

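The guard, at (277,210), has lifted and its lip rests on the finger's back near (277,258). Next I push the toggle over, checking force.

Request:
move_arm([
  [[0.05, 0, 0.01, 0, 0, 0], [0.12, 0, 0.04, 0, 0, 0], [0.15, 0, 0.06, 0, 0, 0], [0.18, 0, 0.08, 0, 0, 0], [0.18, 0, 0.08, 0, 0, 0]],
])

```text
time: 8.6
position: [0.5448, -0.155, 0.2333]
tool_rot: [0.963, -0.079, 0.258, 0.02]
ft_force: [-0.3, -0.1, 0.8]
grip_width: 0.0003
grip_force: 0.6
```

```bash
python3 - <<'E'
from g import *
p,r=state();c=guard()
plan(p,r,[(-49.5,0,75.5,30),(-48,0,75.5,30),(-46.5,0,75.5,30)])
E
```

```text
t 8.6 tip(box mm) [-51.1  -0.1  75.7] tilt 30.0 F [-0.3 -0.1  0.8] w 0.0003089558930024938
guard 13471 [[-52.3, -32.0, 96.7], [-34.4, -0.3, 105.5], [-11.8, 31.5, 112.1]]
[0.033, -0.004, 0.025, -0.001, -0.0, -0.002]
[0.065, -0.005, 0.044, -0.001, -0.0, -0.002]
[0.098, -0.005, 0.062, -0.001, -0.0, -0.002]
```

Request:
move_arm([
  [[0.03, 0, 0.03, 0, 0, 0], [0.07, 0, 0.04, 0, 0, 0], [0.1, 0, 0.06, 0, 0, 0], [0.1, 0, 0.06, 0, 0, 0]],
])

```text
time: 9.15
position: [0.5494, -0.1559, 0.2332]
tool_rot: [0.963, -0.079, 0.258, 0.021]
ft_force: [-0.4, -0.4, -0.5]
grip_width: 0.0007
grip_force: 0.2
```

```bash
python3 - <<'E'
from g import *
p,r=state();c=guard()
plan(p,r,[(-45,0,75.5,30),(-43.5,0,75.5,30)])
E
```

```text
t 9.15 tip(box mm) [-46.5  -0.3  75.6] tilt 30.0 F [-0.3 -0.5 -0.5] w 0.0007323355098118995
guard 12974 [[-49.5, -32.1, 96.8], [-31.9, -0.4, 107.9], [-10.0, 31.6, 114.1]]
[0.031, -0.008, 0.021, -0.0, -0.0, -0.002]
[0.064, -0.008, 0.039, -0.0, -0.0, -0.002]
```

Request:
move_arm([
  [[0.03, 0, 0.02, 0, 0, 0], [0.05, 0, 0.03, 0, 0, 0], [0.05, 0, 0.03, 0, 0, 0]],
])

```text
time: 9.57
position: [0.551, -0.156, 0.2329]
tool_rot: [0.963, -0.079, 0.257, 0.02]
ft_force: [-3.6, -0.5, 0.3]
grip_width: 0.0006
grip_force: 1.3
```

```bash
python3 - <<'E'
from g import *
p,r=state();c=guard();s=camera("side");d=camera("scene")
cv2.imwrite("pics/i.png",np.hstack([c["pixels"][90:330,160:400],cv2.resize(s["pixels"][130:190,210:270],(240,240),interpolation=2),cv2.resize(d["pixels"][230:310,190:270],(240,240),interpolation=2)]))
E
```

```text
t 9.575 tip(box mm) [-45.1  -0.   75.2] tilt 29.9 F [-3.5 -1.   0.3] w 0.0005527120261226519
guard 12921 [[-48.9, -32.1, 96.5], [-30.9, -0.2, 108.5], [-9.3, 31.6, 114.7]]
```

View pics/i.png

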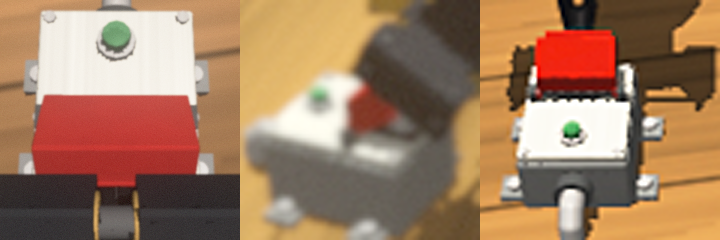

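Request:
move_arm([
  [[0.03, 0, 0.02, 0, 0, 0], [0.03, 0, 0.02, 0, 0, 0]],
])

```text
time: 9.98
position: [0.5517, -0.1561, 0.2328]
tool_rot: [0.963, -0.079, 0.257, 0.02]
ft_force: [-7.6, -0.6, 4.3]
grip_width: 0.0005
grip_force: 3.7
```

```bash
python3 - <<'E'
from g import *
p,r=state()
plan(p,r,[(-60,0,72,30),(-69,0,63,30),(-80,0,61,30),(-110,0,61,30),(-130,0,110,30)])
E
```

```text
t 9.975 tip(box mm) [-44.5   0.   75. ] tilt 29.9 F [-7.4 -1.9  4.3] w 0.0004732366542157349
[-0.383, -0.002, -0.128, -0.001, 0.002, -0.002]
[-0.69, -0.001, -0.045, -0.001, 0.002, -0.002]
[-0.954, -0.0, -0.139, -0.001, 0.002, -0.002]
[-1.604, 0.001, -0.512, -0.001, 0.002, -0.002]
[-1.428, -0.0, -1.824, -0.001, 0.002, -0.002]
```

The contact is stiff, so the toggle is at its on stop. I'll draw out under the lip the way I came.

Request:
move_arm([
  [[-0.19, 0, -0.06, 0, 0, 0], [-0.38, 0, -0.13, 0, 0, 0], [-0.54, 0, -0.09, 0, 0, 0], [-0.69, 0, -0.05, 0, 0, 0], [-0.95, 0, -0.14, 0, 0, 0], [-1.6, 0, -0.51, 0, 0, 0], [-1.6, 0, -0.51, 0, 0, 0], [-1.43, 0, -1.82, 0, 0, 0], [-1.43, 0, -1.82, 0, 0, 0]],
])

```text
time: 11.1
position: [0.4685, -0.1428, 0.2685]
tool_rot: [0.963, -0.079, 0.259, 0.021]
ft_force: [0.7, 0.4, 0.0]
grip_width: 0.0004
grip_force: 0.0
```

```bash
python3 - <<'E'
from g import *
p,r=state();c=guard()
import pickle
s=camera("scene");o=pickle.load(open("scene.pkl","rb"))
for k,(u,v) in dict(red=(220,274),yel=(351,255)).items():
    print(k,o["pixels"][v-5:v+6,u-5:u+6].reshape(-1,3).max(0),s["pixels"][v-5:v+6,u-5:u+6].reshape(-1,3).max(0))
d=s["pixels"][185:320,120:450];cv2.imwrite("pics/j.png",np.vstack([cv2.resize(c["pixels"],(560,420))[0:300],cv2.resize(d,(560,229))]))
E
```

```text
t 11.1 tip(box mm) [-128.2   -0.5  111. ] tilt 30.1 F [0.6 0.5 0. ] w 0.00037399179551064185
guard 7965 [[-63.6, -32.0, 81.6], [-45.3, -0.5, 94.5], [-21.6, 31.5, 96.1]]
red [255 255 255] [255 255 255]
yel [255 255 255] [255 255 255]
```

View pics/j.png

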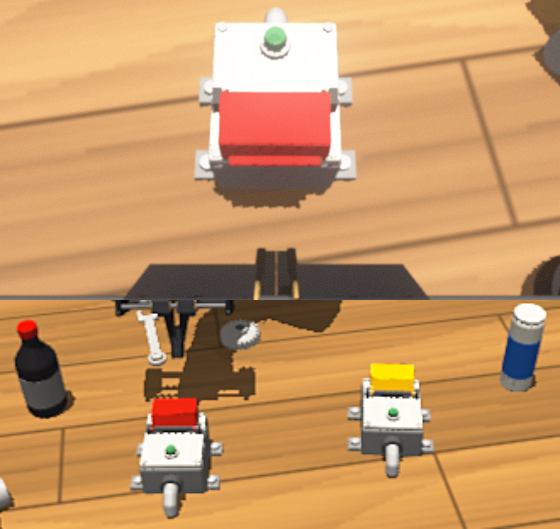

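The guard is shut again: in the wrist view the lip is back at (277,160), where it started. The yellow starter at (392,405) and the loose items haven't moved.

```bash
python3 -c "
from rig import *
print(hand_in())"
```

```text
the job is handed in; nothing more can be done
None
```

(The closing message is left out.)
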